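# Load the sampler carousel and show the check standard to the camera

### The job

Two new sample vials stand free on the bench: set them gently, one by one, into the two empty cups of the sampler's carousel. Then draw the tall vial, the check standard, out of its cup by its cap and hold it up to the inspection camera, cap up: the middle of its glass on the camera's line of sight, 12 cm in front of the lens, and the vial leaned back so that the camera, which looks down at a slant, sees it squarely side-on. Finish there, still holding it steady in the air by the cap, and leave everything else where it stands.

Things in the scene. Friction and masses are not known exactly. Their poses are not given: they have to be found in the camera images.
- new_1: Sealed sample vial, amber glass, black screw cap, plain paper label: 98 mm tall over all, glass 27.5 mm across, cap 29 mm across and 21 mm high (the top 21 mm). About 70 g. Origin: centre of its underside; z up along its axis. Starts standing free on the bench, left of the carousel as the robot sees it; one of the two to be loaded.
- new_2: Sealed sample vial, amber glass, black screw cap, plain paper label: 98 mm tall over all, glass 27.5 mm across, cap 29 mm across and 21 mm high (the top 21 mm). About 70 g. Origin: centre of its underside; z up along its axis. Starts standing free on the bench, left of the carousel, farther from the robot than new_1; the other one to be loaded.
- tall_vial: The check standard: vial like the others but taller, 140 mm over all; amber glass 27.5 mm across, black cap 29 mm across and 21 mm high (from 119 to 140 mm above its underside). About 100 g. It stands in one of the carousel's six cups, the only tall one. Pinched by its cap it can swing about the line between the fingers. Origin: centre of its underside; z up along its axis.
- tall_mid (a point): Point on the axis of the tall vial, 60 mm above its underside: the middle of its glass. Moves with it.
- carousel: Black disc, 206 mm across, locked, on a white drive unit 230 x 230 x 45 mm. Six aluminium cups on a 75 mm radius circle, at 0, 60, 120.. degrees from its x axis, 33.6 mm wide inside with flared mouths, 47 mm deep; four taken, two empty. Hub 52 mm high. Origin: centre of the disc's underside, 50 mm above the bench, z up; cup floors are 14 mm and rims 61 mm above it.
- cup_a (a point): First empty cup: centre of its inner floor (64 mm above the bench; the rim is 47 mm higher). On the carousel at 0 degrees.
- cup_b (a point): Second empty cup, at 120 degrees on the carousel: centre of its inner floor, as for cup_a.
- cam_stand: Stand of the inspection camera, left of the work: dark steel foot 150 x 130 x 18 mm, vertical steel post 18 mm thick and 353 mm high, clamp at 270 mm which carries the camera. Fixed. Origin: foot of the post, on the bench; z up; the camera looks to its -x side.
- cam_lens (a point): Centre of the lens's front glass, 105 mm in front of the camera's tilt pivot at the clamp. Camera: grey box 70 x 50 x 50 mm, black lens in a white ring light 74 mm across, set to look down by a tilt that varies (0 to 35 degrees), stiff. Axes: -x points out of the lens along the line of sight, y level across it, z square to both, towards the camera's upper side.
- stock_1: Sealed sample vial, amber glass, black screw cap, plain paper label: 98 mm tall over all, glass 27.5 mm across, cap 29 mm across and 21 mm high (the top 21 mm). About 70 g. Origin: centre of its underside; z up along its axis. Already in one of the carousel's cups; it stays there.
- stock_2: Sealed sample vial, amber glass, black screw cap, plain paper label: 98 mm tall over all, glass 27.5 mm across, cap 29 mm across and 21 mm high (the top 21 mm). About 70 g. Origin: centre of its underside; z up along its axis. Already in one of the carousel's cups; it stays there.
- stock_3: Sealed sample vial, amber glass, black screw cap, plain paper label: 98 mm tall over all, glass 27.5 mm across, cap 29 mm across and 21 mm high (the top 21 mm). About 70 g. Origin: centre of its underside; z up along its axis. Already in one of the carousel's cups; it stays there.
- beaker: Glass beaker, 68 mm across, 95 mm high, right of the carousel; to be left alone. Origin: centre of its underside.
- reagent: Amber bottle, 60 mm across, 150 mm high, behind the work; to be left alone. Origin: centre of its underside.
- jar: White jar, 56 mm across, 60 mm high, behind and left of the new vials; to be left alone. Origin: centre of its underside.
- spare_cap: Spare black screw cap, 29 mm across, 21 mm high, lying on the bench near the new vials; to be left alone. Origin: centre of its underside.
- spatula: Flat steel laboratory spatula, 160 mm long, 8 mm wide (blade 16 mm), 5 mm thick, lying on the bench between the robot and the carousel; to be left alone. Origin: under its middle, x along it to the blade.
Mind the look-alikes: they are no part of the job. Leave any purple or yellow look-alike of the tall_vial alone.

How it is judged:
On the way, in this order (a step that is already met when the one before it is completed fails the run):
1. both new vials stand in the two empty cups, let go (((horizontal distance between new_1 and cup_a below 0.008 m and z of new_1 in the frame of cup_a between -0.006 and 0.006 m) or (horizontal distance between new_1 and cup_b below 0.008 m and z of new_1 in the frame of cup_b between -0.006 and 0.006 m)) and angle between each of new_1, new_2's own z axis and vertical below 0.2 rad and contact force between the fingers and new_1 below 0.1 N and linear speed of each of new_1, new_2 below 0.03 m/s and ((horizontal distance between new_2 and cup_a below 0.008 m and z of new_2 in the frame of cup_a between -0.006 and 0.006 m) or (horizontal distance between new_2 and cup_b below 0.008 m and z of new_2 in the frame of cup_b between -0.006 and 0.006 m)) and contact force between the fingers and new_2 below 0.1 N), for 0.2 s.
2. the tall vial is lifted clear of its cup in the gripper (z of tall_vial in the frame of carousel above 0.07 m and contact force between the fingers and tall_vial above 1 N), for 0.1 s.
At the end, for the whole second after the job is handed in: New vials stand in the two empty cups, let go. Tall vial in the air, held still by its cap (TCP over 105 mm above its underside), cap up, middle of glass 95-145 mm before the lens and within 18 mm of its axis across and up, vial within 0.16 rad of the lens's z axis; other three in their cups (all of step 1 and x of tall_mid in the frame of cam_lens between -0.145 and -0.095 m and y of tall_mid in the frame of cam_lens between -0.018 and 0.018 m and z of tall_mid in the frame of cam_lens between -0.018 and 0.018 m and angle between the z axis of tall_vial and the z axis of cam_lens, either way round below 0.16 rad and angle between tall_vial's own z axis and vertical below 1.2 rad and contact force between the fingers and tall_vial above 2 N and contact force between tall_vial and carousel below 0.1 N and contact force between tall_vial and cam_stand below 0.1 N and z of the grasp point in the frame of tall_vial above 0.105 m and linear speed of tall_vial below 0.03 m/s and distance of each of stock_1, stock_2, stock_3 from where it was at the start of the episode below 0.02 m); the arm keeps its last pose, push and grip.
It fails at once if a vial is dropped (falls freely more than about 25 mm) ((linear speed of new_1 above 0.7 m/s and contact force between the fingers and new_1 below 0.1 N) or (linear speed of new_2 above 0.7 m/s and contact force between the fingers and new_2 below 0.1 N) or (linear speed of tall_vial above 0.7 m/s and contact force between the fingers and tall_vial below 0.1 N)).
It fails at once if one of the other three vials in the carousel is shifted by more than 20 mm (distance of any of stock_1, stock_2, stock_3 from where it was at the start of the episode above 0.02 m).
It fails at once if the beaker, reagent bottle, jar, spare cap or spatula is shifted by more than 25 mm (distance of any of beaker, reagent, jar, spare_cap, spatula from where it was at the start of the episode above 0.025 m).
It fails at once if the camera is pushed out of its setting (lens moved more than 8 mm) (distance of cam_lens from where it was at the start of the episode above 0.008 m).
It also fails if it takes over 72 s, if anything falls off the work surface, if the arm or the gripper's body presses on something with over 40 N, if the wrist force passes 120 N, or if a joint passes its speed limit or range.

### The arm

A 6-joint arm with a two-finger parallel gripper is mounted at the origin on the work surface. World frame = base frame: x ahead of the robot, y to its left, z up, the work surface at z = 0. Lengths are in m, angles in rad, forces in N, time in s.
With the tool pointing down it reaches from about 0.275 to 0.75 m from the base axis. Payload 10.2 kg.
Tool frame: the origin (TCP) lies between the finger pads, 19 mm behind the fingertips; this is the grasp point; z points along the fingers, y is the line along which they close (so a half turn about z gives the same grasp; the last joint's range is limited). The gripper opens to 85 mm and grips with 20 to 120 N. Pads are 22 mm wide; open, the fingers measure 114 mm over their backs; the gripper's body (76 mm by 85 mm) begins 54 mm behind the grasp point. The pads swing forward as they close: fully open they stand 13 mm farther back than shut.
Start: joints at [0.994, 0.313, 1.498, -0, 1.331, -0.223], TCP at [0.182, 0.492, 0.25] pointing down, gripper open.
Joint ranges: [-2.94, 2.94], [-0.97, 2.17], [0.19, 2.56], [-1.23, 4.37], [0.02, 3.11], [-2.88, 2.88]. Speed limits (rad/s): [2.39, 2.39, 3.01, 3.14, 3.14, 3.14].

### API

Orientations are given as [roll, pitch, yaw] about the fixed x, y, z axes, in that order (R = Rz(yaw) Ry(pitch) Rx(roll)).
In Python, from rig import env, imaging, search_frame, cut_out, spot_point gives the robot as it stands.
- The arm moves only by the shell command python3 -m crank 'ROWS' [FORCE]. ROWS is JSON, a list of rows, each a list of 3 entries, a list of its own where there are three numbers: the shift along the tool's x, y, z as a fraction of full scale, then the turn, a rotation vector about the tool's x, y, z as a fraction of full scale, then the closure, from 0 (fully open) to 1 (shut). A call has 1 to 5 rows; each row shifts and turns the commanded pose from where the row before left it, along the tool's axes as they then stand; what a row does not reach is not made up. Full scale, the value 1, is 20 mm for a shift and 0.08 rad for a turn. A row lasts 1/8 s, in which the tool goes at most 62.5 mm and 10.7 degrees, less where a joint would pass 70% of its speed; a pose out of reach is approached as far as the arm can. A call with a number of a shift or a turn outside -1 to 1 is refused whole. A call with a gripper value outside its range is refused whole. The fingers move at their own pace and stop on an object; FORCE is the grip in N (left out, the last holds). Time passes only in rows, so rows that do not move let the fingers close. It gives the time, the measured TCP pose, the force, the opening and the grip force at its end, in the units of the state.
- env.get_obs(): the state, without advancing time (a new reading comes with each control period).
- imaging.capture(name): name is "scene" or "top" or "wrist"; returns the picture (420x560x3 uint8, red, green, blue); there is no depth.
- imaging.camera_params(name): a dict with "fx", "fy", "cx", "cy" (pixels), "origin" and "orientation" of the camera in the world. Camera axes: x right, y down, z forward; pixel columns grow to the right and rows downward; lengths in m; the calibration is good to about 2 mm. A picture is of the moment at which its call begins: read the wrist's pose just before it. camera_params takes no time and is no camera call; for the wrist camera it gives the pose at the moment of the call.
- env.close_job(): hands the job in; it is judged then, once.
Trained networks look in the newest picture that a camera, given by its name, has taken for a name from the list of things; names that differ only in an ending like _2 or _b are one class to them, and where a whole thing is asked for, a point or a joint stands for the part that bears it (a point fixed in the world has none). Each returns a list of dicts, best first, with "confidence" (0 to 1); they miss things now and then, are a little off and sometimes report something else, mostly with a low value. They report only what shows in the picture. A call takes as long as a camera call. They do not tell look-alikes from the thing itself.
- search_frame(camera, query): "bbox" ([left, top, width, height] in pixels, round what is visible of it).
- cut_out(camera, query): "pixels" (420x560 bool, what is visible of it) and "bbox" ([left, top, width, height] in pixels, round what is visible of it).
- spot_point(camera, query): "centre" ([row, column] in pixels: a listed point, or the origin of a listed thing).
The state is a dict: "time": time; "joints": joint angles; "joint_vel": joint speeds; "effort": joint torques, N m; "tcp_pos": TCP position; "tool_rot": TCP orientation; "contact_force": force on the tool from outside, world axes, zero at the start; "ft_torque": the same for the moment, N m; "grip_width": opening from 0.0 (shut) to 1.0 (fully open); "finger_force": force on a finger pad.
Only numpy, scipy, OpenCV 4.12 (cv2) and the standard library are available. Lean on these libraries where they do the work, as an engineer would, in place of code of your own. Each camera call takes 0.05 s, during which the arm holds its last target. There are 200 camera calls.

## Working session

There is one attempt and no reset: what is moved stays moved. The work goes in short steps, Python scripts to look and compute and a shell command to move; the robot and the scene stay as the last step left them, time stands still between calls to the robot, and variables do not carry over. Pictures are saved under pics/ and viewed, at most 10 in all, crops included, and the job is handed in when it is done.

```bash
ls; mkdir -p pics
cat > h.py <<'E'
import numpy as np,cv2
from scipy.spatial.transform import Rotation as R
from rig import env,imaging,search_frame,cut_out,spot_point
def cam(n):
    p=imaging.camera_params(n);o=np.array(p['orientation'],float)
    M=o if o.shape==(3,3) else (R.from_euler('xyz',o).as_matrix() if o.size==3 else R.from_quat(o).as_matrix())
    return p,np.array(p['origin']),M
def ray(n,u,v,c=None):
    p,o,M=c or cam(n);d=M@np.array([(u-p['cx'])/p['fx'],(v-p['cy'])/p['fy'],1]);return o,d/np.linalg.norm(d)
def onz(n,u,v,z,c=None):
    o,d=ray(n,u,v,c);return o+d*(z-o[2])/d[2]
def proj(n,P,c=None):
    p,o,M=c or cam(n);q=M.T@(np.array(P)-o);return np.array([p['cx']+p['fx']*q[0]/q[2],p['cy']+p['fy']*q[1]/q[2]])
def tri(rays):
    A=0;b=0
    for o,d in rays:
        m=np.eye(3)-np.outer(d,d);A=A+m;b=b+m@o
    return np.linalg.solve(A,b)
E
python3 - <<'E'
from h import *
np.set_printoptions(precision=3,suppress=True)
print(env.get_obs())
for n in ['scene','top','wrist']:
    im=imaging.capture(n);cv2.imwrite(f'pics/{n}0.png',im[:,:,::-1]);print(n,imaging.camera_params(n))
    for q in ['new_1','tall_vial','cam_lens','cup_a','carousel','cam_stand']:
        print(q,[(np.round(r['centre']),round(r['confidence'],2)) for r in spot_point(n,q)][:7])
a=cv2.imread('pics/scene0.png');b=cv2.imread('pics/top0.png')
E
```

```text
pics
{'time': 0.0, 'joints': array([ 0.994,  0.313,  1.498, -0.   ,  1.331, -0.223]), 'joint_vel': array([ 0.001, -0.002, -0.002,  0.001,  0.   ,  0.001]), 'effort': array([  0.001, -41.226, -25.974,  -0.   ,   0.004,   0.   ]), 'tcp_pos': array([0.182, 0.492, 0.249]), 'tool_rot': array([-3.14 , -0.   ,  2.788]), 'contact_force': array([0.396, 0.23 , 0.491]), 'ft_torque': array([ 0.029, -0.005, -0.011]), 'finger_force': 0.0, 'grip_width': 0.9981996480068299}
scene {'fx': 531.2198005406005, 'fy': 531.2198005406005, 'cx': 270.89937009885455, 'cy': 217.55976235593963, 'origin': array([ 1.274, -0.828,  0.958]), 'orientation': array([-2.178,  0.02 ,  0.694])}
new_1 [(array([269., 300.]), 0.57), (array([251., 256.]), 0.49)]
tall_vial [(array([295., 255.]), 0.97), (array([363., 193.]), 0.71), (array([356., 164.]), 0.7)]
cam_lens [(array([142., 310.]), 0.88), (array([257., 357.]), 0.72)]
cup_a [(array([268., 234.]), 0.88), (array([295., 200.]), 0.58)]
carousel [(array([291., 232.]), 0.91), (array([297., 254.]), 0.25)]
cam_stand []
top {'fx': 449.9393708852972, 'fy': 449.9393708852972, 'cx': 283.83838202162497, 'cy': 214.62907763450275, 'origin': array([0.25 , 0.002, 1.607]), 'orientation': array([-2.929, -0.006, -1.57 ])}
new_1 [(array([219., 260.]), 0.6), (array([251., 262.]), 0.57), (array([186., 224.]), 0.42)]
tall_vial [(array([232., 380.]), 0.72), (array([203., 322.]), 0.59), (array([212., 377.]), 0.58)]
cam_lens [(array([242., 176.]), 0.85), (array([179., 276.]), 0.26)]
cup_a [(array([235., 310.]), 0.94), (array([229., 342.]), 0.64), (array([241., 177.]), 0.16)]
carousel [(array([222., 325.]), 0.69)]
cam_stand [(array([246., 159.]), 0.95)]
wrist {'fx': 315.45974306286274, 'fy': 315.45974306286274, 'cx': 282.1191521117622, 'cy': 213.87394493466914, 'origin': array([0.117, 0.518, 0.374]), 'orientation': array([2.866, 0.001, 1.217])}
new_1 []
tall_vial []
cam_lens []
cup_a []
carousel []
cam_stand []
```

View pics/scene0.png

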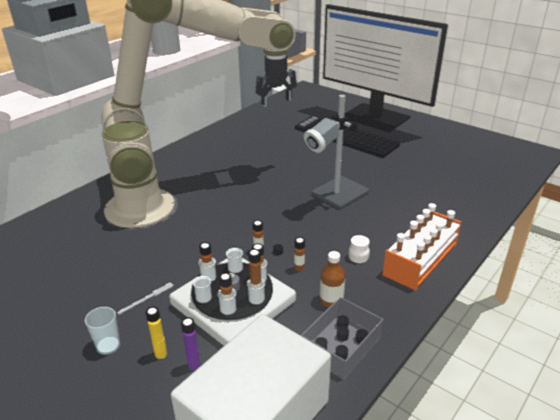

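View pics/top0.png

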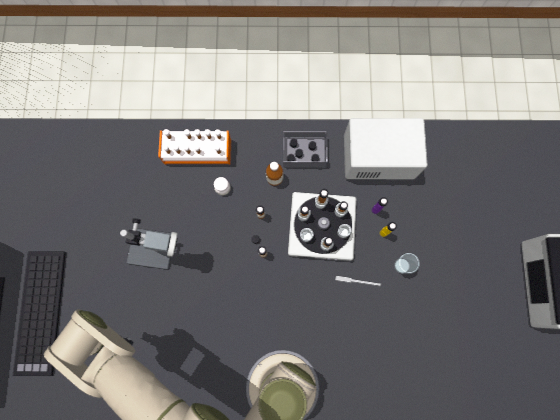

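Scene: new vials at (258,237) and (299,255). The carousel is at (232,290), with empty cups at (235,258) and (203,289). The candidates for tall_vial are amber (255,275), yellow (157,333) and purple (191,345). The amber one in the carousel fits, because the other two are coloured look-alikes standing free. I'll confirm this in an enlarged crop.

Run:
```python
from h import *
a=cv2.imread('pics/scene0.png')[205:325,165:325];b=cv2.imread('pics/top0.png')[175:275,240:400]
f=lambda i:cv2.resize(i,None,fx=5,fy=5,interpolation=cv2.INTER_CUBIC)
cv2.imwrite('pics/sc1.png',f(a));cv2.imwrite('pics/tp1.png',f(b))
for n in ['scene','top']:
    for q in ['new_1','tall_vial','cup_a','carousel','cam_stand','spare_cap']:
        print(n,q,[(np.round(r['bbox']).tolist(),round(r['confidence'],2)) for r in search_frame(n,q)][:7])
```

```text
scene new_1 [([250.0, 218.0, 13.0, 24.0], 0.73), ([295.0, 239.0, 11.0, 29.0], 0.7)]
scene tall_vial [([248.0, 248.0, 13.0, 41.0], 0.79), ([145.0, 308.0, 18.0, 49.0], 0.72), ([181.0, 318.0, 19.0, 53.0], 0.7), ([252.0, 244.0, 12.0, 22.0], 0.56)]
scene cup_a [([188.0, 252.0, 84.0, 69.0], 0.81)]
scene carousel [([189.0, 248.0, 82.0, 74.0], 0.75), ([350.0, 238.0, 17.0, 26.0], 0.19)]
scene cam_stand [([303.0, 99.0, 65.0, 109.0], 0.96), ([274.0, 244.0, 9.0, 12.0], 0.49)]
scene spare_cap [([275.0, 243.0, 6.0, 13.0], 0.55)]
top new_1 [([255.0, 208.0, 11.0, 7.0], 0.54)]
top tall_vial [([320.0, 191.0, 7.0, 13.0], 0.65), ([378.0, 222.0, 20.0, 14.0], 0.65), ([375.0, 196.0, 12.0, 17.0], 0.54)]
top cup_a [([296.0, 193.0, 57.0, 60.0], 0.77)]
top carousel [([295.0, 193.0, 56.0, 57.0], 0.76), ([255.0, 208.0, 10.0, 9.0], 0.68)]
top cam_stand [([120.0, 216.0, 57.0, 54.0], 0.66)]
top spare_cap [([252.0, 237.0, 5.0, 4.0], 0.58)]
```

View pics/sc1.png

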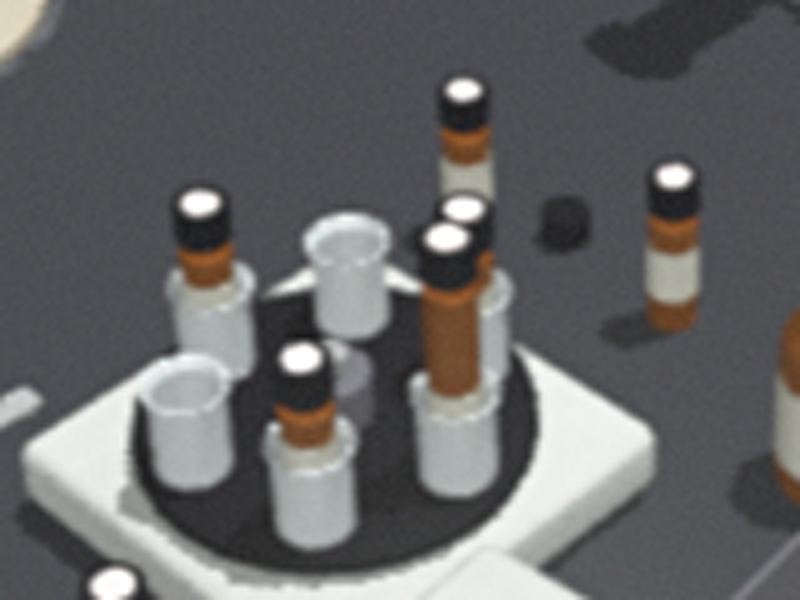

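View pics/tp1.png

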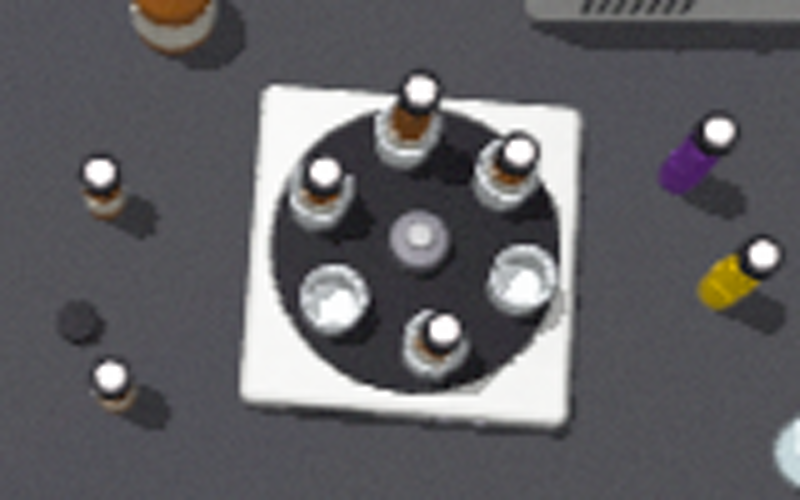

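The amber vial at scene (447,238 in the crop) stands in a cup and is visibly taller than its neighbours, so it is the tall_vial. In the top crop its cap is at (421,92), the empty cups are at (333,299) and (522,279), and the new vials are at (100,173) and (111,377).

Run:
```python
from h import *
np.set_printoptions(precision=4,suppress=True)
C={n:cam(n) for n in('scene','top')}
S={n:cv2.imread(f'pics/{n}0.png',0).astype(float) for n in C}
def cen(n,u,v):
    x0,y0=(165,205) if n=='scene' else (240,175)
    u,v=u/5+x0-.4,v/5+y0-.4
    for _ in range(4):
        ys,xs=np.mgrid[0:420,0:560];w=np.clip(S[n]-140,0,None)*(np.hypot(xs-u,ys-v)<4.)
        u,v=(w*xs).sum()/w.sum(),(w*ys).sum()/w.sum()
    return u,v
P={'new_1':((463,91),(111,377),.098),'new_2':((674,176),(100,173),.098),'sA':((200,204),(442,331),.162),'sB':((464,209),(323,171),.162),'sC':((301,358),(519,153),.162),'tall':((447,238),(421,92),.204)}
Q={}
for k,(a,b,z) in P.items():
    ps=cen('scene',*a);pt=cen('top',*b)
    t=tri([ray('scene',*ps,C['scene']),ray('top',*pt,C['top'])])
    A=onz('scene',*ps,z,C['scene']);B=onz('top',*pt,z,C['top']);Q[k]=(A+B)[:2]/2
    print(k,t,A[:2],B[:2])
# carousel center
from scipy.optimize import least_squares
pts=np.array([Q[k] for k in('sA','sC','tall','sB')])
def mod(p):return p[:2]+.075*np.c_[np.cos(p[2]+np.arange(4)*np.pi/3*0+A4),np.sin(p[2]+A4)]
print(pts)
# angles around
c=pts.mean(0)
for k in('sA','sB','sC','tall'):print(k,np.degrees(np.arctan2(*(Q[k]-c)[::-1])))
for e in [(333,299),(522,279)]:
    print('empty top rim', onz('top',e[0]/5+239.6,e[1]/5+174.6,.111,C['top']))
for e in [(347,241),(187,383)]:
    print('empty scene rim', onz('scene',e[0]/5+164.6,e[1]/5+204.6,.111,C['scene']))
for u,v in [(420,238)]:print('hub',onz('top',u/5+239.6,v/5+174.6,.102,C['top']))
```

```text
new_1 [0.4555 0.0681 0.0991] [0.4546 0.0695] [0.4554 0.068 ]
new_2 [0.5965 0.0769 0.0996] [0.5953 0.0788] [0.5968 0.0769]
sA [ 0.4776 -0.1508  0.1628] [ 0.4768 -0.15  ] [ 0.4776 -0.151 ]
sB [ 0.5823 -0.0743  0.163 ] [ 0.5815 -0.0733] [ 0.5825 -0.0744]
sC [ 0.5965 -0.2032  0.1629] [ 0.5958 -0.2023] [ 0.5965 -0.2035]
tall [ 0.6265 -0.1348  0.205 ] [ 0.6257 -0.1338] [ 0.6267 -0.1349]
[[ 0.4772 -0.1505]
 [ 0.5962 -0.2029]
 [ 0.6262 -0.1344]
 [ 0.582  -0.0738]]
sA -173.82462035311286
sB 80.13400580973763
sC -67.57742483060251
tall 6.1566396255959885
empty top rim [ 0.5057 -0.0822  0.111 ]
empty top rim [ 0.5196 -0.2101  0.111 ]
empty scene rim [ 0.5081 -0.0821  0.111 ]
empty scene rim [ 0.5223 -0.2093  0.111 ]
hub [ 0.5495 -0.1425  0.102 ]
```

```bash
python3 -m crank '[[[-0.3,-1,0],[0,0,-0.88],0.4],[[-0.3,-1,0],[0,0,-0.88],0.4],[[-0.2,-1,0],[0,0,-0.88],0.4],[[-0.1,-1,0],[0,0,-0.88],0.4],[[-0.1,-1,0],[0,0,-0.88],0.4]]' 20
python3 -m crank '[[[-0.4,-1,0],[0,0,0],0.4],[[-0.4,-1,0],[0,0,0],0.4],[[-0.4,-1,0],[0,0,0],0.4],[[-0.4,-1,0],[0,0,0],0.4],[[-0.4,-1,0],[0,0,0],0.4]]'
python3 - <<'E'
from h import *
np.set_printoptions(precision=4,suppress=True)
a=imaging.capture('wrist')
ims=[]
for n,q in [('scene',(310,142)),('top',(174,243))]:
    im=imaging.capture(n)[:,:,::-1];u,v=q
    x0,y0=u-28,v-36
    if n=='top':x0=110
    ims.append(cv2.resize(im[y0:y0+72,x0:x0+78],None,fx=5,fy=5,interpolation=cv2.INTER_CUBIC))
    print(n,x0,y0)
    for q in ['cam_lens','cam_stand']:print(q,[(np.round(r['centre'],1),round(r['confidence'],2)) for r in spot_point(n,q)])
    print([(np.round(r['bbox'],1),round(r['confidence'],2)) for r in search_frame(n,'cam_stand')])
cv2.imwrite('pics/lens.png',np.hstack(ims))
E
```

```text
time: 2.28
tcp_pos: [0.1801, 0.3895, 0.2501]
tool_rot: [3.141, 0.0, -3.141]
contact_force: [1.1, -1.0, 0.3]
grip_width: 0.604
finger_force: 0.0
time: 2.9
tcp_pos: [0.2202, 0.2895, 0.2501]
tool_rot: [3.141, 0.0, 3.14]
contact_force: [0.2, 0.5, 0.0]
grip_width: 0.6
finger_force: 0.0
scene 282 106
cam_lens [(array([140.8, 307.8]), 0.86)]
cam_stand [(array([197.8, 334.8]), 0.95), (array([282. , 257.1]), 0.23)]
[(array([302.7,  94.8,  66.1, 114.1]), 0.7)]
top 110 207
cam_lens [(array([245.1, 175.4]), 0.61)]
cam_stand [(array([248.8, 157.7]), 0.72), (array([196.6, 323.1]), 0.61), (array([203.9, 324.3]), 0.33)]
[(array([121.1, 217.5,  54.9,  51.7]), 0.73)]
```

View pics/lens.png

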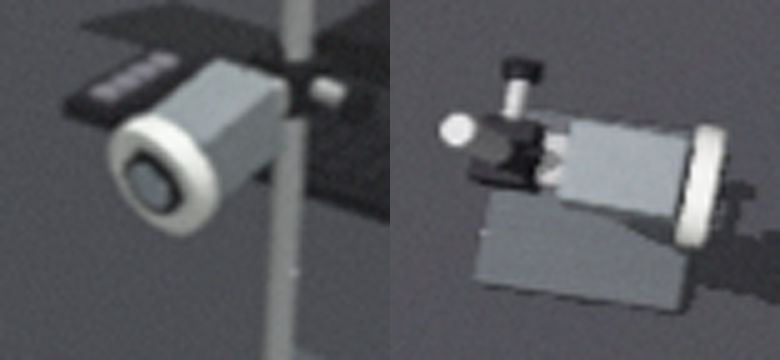

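Lens crop: the lens centre is at scene (312,142). In the top view the front of the ring is centred at about (175,244) and the top of the post is at (123,232.6).

```bash
python3 -m crank '[[[-0.5,-1,0],[0,0,0],0.4],[[-0.5,-1,0],[0,0,0],0.4],[[-0.5,-1,0],[0,0,0],0.4],[[-0.5,-1,0],[0,0,0],0.4],[[-0.5,-1,0],[0,0,0],0.4]]'
python3 -m crank '[[[-1,-1,0],[0,0,0],0.4],[[-1,-1,0],[0,0,0],0.4],[[-1,-1,0],[0,0,0],0.4],[[-1,-1,0],[0,0,0],0.4],[[-1,-1,0],[0,0,0],0.4]]'
python3 - <<'E'
from h import *
np.set_printoptions(precision=4,suppress=True)
C={n:cam(n) for n in('scene','top')}
for ps in [(312,142.2),(309,141.5)]:
    L=tri([ray('scene',*ps,C['scene']),ray('top',175,244,C['top'])])
    print('lens',L,proj('top',L),proj('scene',L))
P=onz('top',123.2,232.6,.353,C['top']);print('post',P)
# post foot from scene: base approx
for k in range(2):
    d=L-P;h=np.hypot(*d[:2]);print('horiz',h,'yaw of sight',np.degrees(np.arctan2(d[1],d[0])),'tilt from z',np.degrees(np.arcsin((.27-L[2])/.105)))
print('start lens height resid')
# wrist view of new_1
print(env.get_obs()['tcp_pos'])
E
```

```text
time: 3.98
tcp_pos: [0.27, 0.1896, 0.25]
tool_rot: [3.142, -0.0, 3.14]
contact_force: [0.3, 0.2, 0.3]
grip_width: 0.603
finger_force: 0.0
time: 4.6
tcp_pos: [0.3703, 0.0894, 0.25]
tool_rot: [3.142, 0.0, 3.14]
contact_force: [-0.6, -0.3, -0.5]
grip_width: 0.602
finger_force: 0.0
lens [0.4524 0.3258 0.2442] [175.0347 244.0372] [312.0506 142.1853]
lens [0.4489 0.322  0.2482] [175.9344 244.9892] [310.3484 141.1041]
post [0.4686 0.4477 0.353 ]
horiz 0.12717720770265267 yaw of sight -98.89851878942812 tilt from z 11.970824655458502
horiz 0.12717720770265267 yaw of sight -98.89851878942812 tilt from z 11.970824655458502
start lens height resid
[0.3703 0.0894 0.25  ]
```

```bash
python3 -m crank '[[[-0.85,-0.21,0.6],[0,0,0],0.4],[[-0.85,-0.21,0.6],[0,0,0],0.4],[[-0.85,-0.21,0.6],[0,0,0],0.4],[[-0.85,-0.21,0.6],[0,0,0],0.4],[[-0.84,-0.2,0.6],[0,0,0],0.4]]'
python3 -m crank '[[[0,0,1],[0,0,0],0.4],[[0,0,1],[0,0,0],0.4],[[0,0,1],[0,0,0],0.4],[[0,0,1],[0,0,0],0.4],[[0,0,1],[0,0,0],0.4]]'
python3 -m crank '[[[0,0,0],[0,0,0],0.6],[[0,0,0],[0,0,0],0.8],[[0,0,0],[0,0,0],0.9],[[0,0,0],[0,0,0],0.9]]' 25
```

```text
time: 5.22
tcp_pos: [0.455, 0.0691, 0.1894]
tool_rot: [3.142, -0.0, 3.14]
contact_force: [0.6, -0.2, 0.4]
grip_width: 0.599
finger_force: 0.0
time: 5.85
tcp_pos: [0.4545, 0.0693, 0.0892]
tool_rot: [3.142, -0.0, 3.14]
contact_force: [0.3, -0.4, -0.8]
grip_width: 0.599
finger_force: 0.0
time: 6.35
tcp_pos: [0.4545, 0.0689, 0.0904]
tool_rot: [-3.141, 0.001, 3.14]
contact_force: [0.3, -0.2, -0.9]
grip_width: 0.329
finger_force: 25.4
```

```bash
python3 -m crank '[[[0,0,-0.5],[0,0,0],0.9],[[0,0,-1],[0,0,0],0.9],[[0,0,-1],[0,0,0],0.9],[[0,0,-1],[0,0,0],0.9],[[0,0,-1],[0,0,0],0.9]]'
python3 -m crank '[[[0,-0.3,-1],[0,0,0],0.9],[[0,-0.7,-1],[0,0,0],0.9],[[-0.4,-1,-0.5],[0,0,0],0.9],[[-0.4,-1,0],[0,0,0],0.9],[[-0.4,-1,0],[0,0,0],0.9]]'
python3 -m crank '[[[-0.4,-1,0],[0,0,0],0.9],[[-0.4,-1,0],[0,0,0],0.9],[[-0.3,-0.8,0],[0,0,0],0.9],[[-0.3,-0.5,0],[0,0,0],0.9],[[0,-0.25,0],[0,0,0],0.9]]'
python3 - <<'E'
from h import *
im=imaging.capture('scene')[:,:,::-1];im2=imaging.capture('top')[:,:,::-1]
f=lambda i:cv2.resize(i,None,fx=5,fy=5,interpolation=cv2.INTER_CUBIC)
a=f(im[205:305,195:275]);b=f(im2[190:290,280:360])
for P in [(.5072,-.082,.111)]:
  pass
cv2.imwrite('pics/place1.png',np.hstack([a,b]));print(env.get_obs()['tcp_pos'])
E
```

```text
time: 6.98
tcp_pos: [0.4544, 0.0689, 0.1814]
tool_rot: [-3.142, 0.001, 3.14]
contact_force: [1.0, 0.3, -0.8]
grip_width: 0.328
finger_force: 25.4
time: 7.6
tcp_pos: [0.4784, -0.0118, 0.2309]
tool_rot: [-3.141, 0.001, 3.14]
contact_force: [-0.3, -0.4, -1.1]
grip_width: 0.326
finger_force: 25.4
time: 8.22
tcp_pos: [0.5063, -0.0826, 0.2298]
tool_rot: [3.141, -0.0, 3.14]
contact_force: [0.5, 0.0, -0.1]
grip_width: 0.332
finger_force: 25.4
[ 0.50601258 -0.08230892  0.22988246]
```

View pics/place1.png

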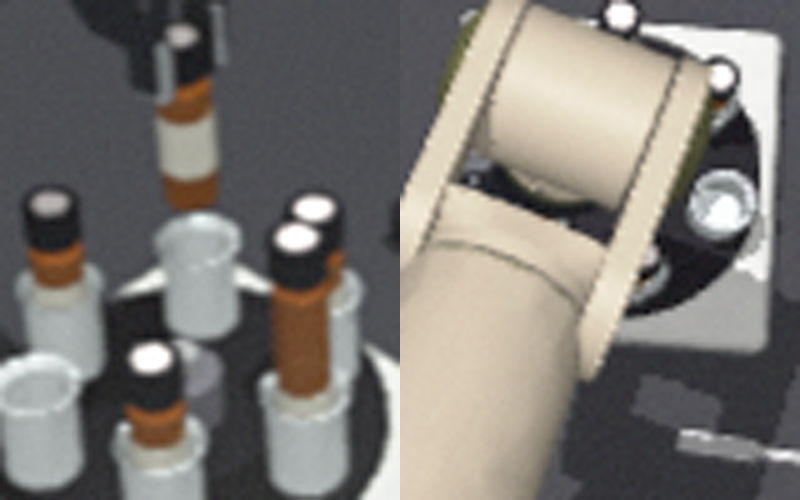

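The vial hangs above the cup at (190,200), with the rim at (197,241) in the crop. It is within about 1 mm of centre, so I'll nudge it and lower.

```bash
python3 -m crank '[[[-0.04,0.03,0.5],[0,0,0],0.9],[[0,0,0.7],[0,0,0],0.9],[[0,0,0.6],[0,0,0],0.9],[[0,0,0.5],[0,0,0],0.9]]'
python3 -m crank '[[[0,0,0.5],[0,0,0],0.9],[[0,0,0.4],[0,0,0],0.9],[[0,0,0.3],[0,0,0],0.9],[[0,0,0.15],[0,0,0],0.9],[[0,0,0.05],[0,0,0],0.9]]'
```

```text
time: 8.82
tcp_pos: [0.5067, -0.0814, 0.1829]
tool_rot: [3.141, -0.001, 3.14]
contact_force: [-0.4, -0.1, -0.0]
grip_width: 0.33
finger_force: 25.4
time: 9.45
tcp_pos: [0.507, -0.0816, 0.156]
tool_rot: [-3.141, 0.0, 3.14]
contact_force: [0.2, -0.6, -0.9]
grip_width: 0.329
finger_force: 25.4
```

```bash
python3 -m crank '[[[0,0,0.08],[0,0,0],0.9],[[0,0,0],[0,0,0],0.6],[[0,0,0],[0,0,0],0.4],[[0,0,-0.2],[0,0,0],0.4]]'
python3 -m crank '[[[0,0,-1],[0,0,0],0.4],[[0,0,-1],[0,0,0],0.4],[[0,0,-1],[0,0,0],0.4],[[0,0.5,-0.6],[0,0,0],0.4],[[0,1,0],[0,0,0],0.4]]'
python3 -m crank '[[[-0.7,1,0],[0,0,0],0.4],[[-0.8,1,0],[0,0,0],0.4],[[-0.8,1,0],[0,0,0],0.4],[[-0.8,1,0],[0,0,0],0.4],[[-0.8,1,0],[0,0,0],0.4]]'
python3 - <<'E'
from h import *
im=imaging.capture('scene')[:,:,::-1];im2=imaging.capture('top')[:,:,::-1]
cv2.imwrite('pics/s2.png',im);cv2.imwrite('pics/t2.png',im2)
E
python3 - <<'E'
from h import *
C={n:cam(n) for n in('scene','top')}
for P in [(.5072,-.082,.162),(.596,.078,.098)]:
  for n in ['scene','top']:
    S=cv2.imread(f"pics/{'s' if n=='scene' else 't'}2.png",0).astype(float)
    u,v=proj(n,P,C[n]);ys,xs=np.mgrid[0:420,0:560]
    for _ in range(4):
        w=np.clip(S-140,0,None)*(np.hypot(xs-u,ys-v)<4.);u,v=(w*xs).sum()/w.sum(),(w*ys).sum()/w.sum()
    print(n,onz(n,u,v,P[2],C[n]),u,v)
E
```

```text
time: 9.95
tcp_pos: [0.5068, -0.0816, 0.1585]
tool_rot: [3.141, -0.0, 3.14]
contact_force: [-1.0, 0.7, -0.4]
grip_width: 0.598
finger_force: 0.0
time: 10.58
tcp_pos: [0.5072, -0.0512, 0.2313]
tool_rot: [-3.141, 0.002, 3.139]
contact_force: [-0.5, 0.1, -0.8]
grip_width: 0.602
finger_force: 0.0
time: 11.2
tcp_pos: [0.5854, 0.0497, 0.2303]
tool_rot: [3.141, -0.001, 3.14]
contact_force: [0.2, -0.8, 0.0]
grip_width: 0.6
finger_force: 0.0
scene [ 0.50812658 -0.08176291  0.162     ] 232.8744394618834 236.77130044843048
top [ 0.50874105 -0.08281067  0.162     ] 307.22185061315497 230.83612040133778
scene [0.59534091 0.07884916 0.098     ] 299.33552014995314 239.74414245548266
top [0.59419413 0.07723296 0.098     ] 259.3781512605042 209.55686274509804
```

```bash
python3 -m crank '[[[-0.3,0.8,0.5],[0,0,0],0.4],[[-0.23,0.6,1],[0,0,0],0.4],[[0,0,1],[0,0,0],0.4],[[0,0,1],[0,0,0],0.4],[[0,0,1],[0,0,0],0.4]]'
python3 -m crank '[[[0,0,1],[0,0,0],0.4],[[0,0,1],[0,0,0],0.4],[[0,0,0.54],[0,0,0],0.4],[[0,0,0],[0,0,0],0.4]]'
python3 -m crank '[[[0,0,0],[0,0,0],0.6],[[0,0,0],[0,0,0],0.8],[[0,0,0],[0,0,0],0.9],[[0,0,0],[0,0,0],0.9]]'
```

```text
time: 11.92
tcp_pos: [0.5952, 0.0767, 0.1382]
tool_rot: [3.141, -0.002, 3.14]
contact_force: [0.1, -0.9, -0.2]
grip_width: 0.602
finger_force: 0.0
time: 12.42
tcp_pos: [0.5953, 0.0765, 0.0886]
tool_rot: [3.141, -0.002, 3.14]
contact_force: [0.1, -0.0, -0.0]
grip_width: 0.6
finger_force: 0.0
time: 12.92
tcp_pos: [0.5962, 0.0763, 0.0903]
tool_rot: [3.141, 0.001, 3.14]
contact_force: [0.3, 1.6, 4.5]
grip_width: 0.331
finger_force: 24.8
```

```bash
python3 -m crank '[[[0,0,-0.5],[0,0,0],0.9],[[0,0,-1],[0,0,0],0.9],[[0,0,-1],[0,0,0],0.9],[[0,0,-1],[0,0,0],0.9],[[0,0,-1],[0,0,0],0.9]]'
python3 -m crank '[[[0,0,-1],[0,0,0],0.9],[[0,-0.4,-1],[0,0,0],0.9],[[0.3,-0.8,-1],[0,0,0],0.9],[[0.3,-1,-1],[0,0,0],0.9],[[0.3,-1,-0.7],[0,0,0],0.9]]'
python3 -m crank '[[[0.3,-1,0],[0,0,0],0.9],[[0.3,-1,0],[0,0,0],0.9],[[0.3,-1,0],[0,0,0],0.9],[[0.3,-1,0],[0,0,0],0.9],[[0.3,-1,0],[0,0,0],0.9]]'
python3 -m crank '[[[0.3,-1,0],[0,0,0],0.9],[[0.3,-1,0],[0,0,0],0.9],[[0.3,-1,0],[0,0,0],0.9],[[0.3,-1,0],[0,0,0],0.9],[[0.3,-1,0],[0,0,0],0.9]]'
python3 -m crank '[[[0.1,-0.7,0],[0,0,0],0.9],[[0,-0.35,0],[0,0,0],0.9],[[0,0,0],[0,0,0],0.9]]'
```

```text
time: 13.55
tcp_pos: [0.5956, 0.0761, 0.1805]
tool_rot: [-3.141, -0.0, 3.14]
contact_force: [-0.4, -0.3, -0.0]
grip_width: 0.33
finger_force: 24.8
time: 14.18
tcp_pos: [0.5772, 0.0106, 0.275]
tool_rot: [-3.141, 0.001, 3.139]
contact_force: [-1.2, 0.3, -1.6]
grip_width: 0.333
finger_force: 24.8
time: 14.8
tcp_pos: [0.5467, -0.089, 0.2727]
tool_rot: [3.141, -0.002, 3.14]
contact_force: [0.3, -0.6, -0.1]
grip_width: 0.327
finger_force: 24.8
time: 15.42
tcp_pos: [0.5164, -0.1888, 0.2727]
tool_rot: [3.141, -0.001, 3.14]
contact_force: [-0.1, 0.1, -0.7]
grip_width: 0.33
finger_force: 24.8
time: 15.8
tcp_pos: [0.5153, -0.2088, 0.2733]
tool_rot: [3.141, -0.0, 3.14]
contact_force: [0.3, -0.5, -1.1]
grip_width: 0.326
finger_force: 24.8
```

```bash
python3 -m crank '[[[-0.28,-0.09,0.3],[0,0,0],0.9],[[0,0,0.8],[0,0,0],0.9],[[0,0,0.8],[0,0,0],0.9],[[0,0,0.5],[0,0,0],0.9],[[0,0,0],[0,0,0],0.9]]'
python3 - <<'E'
from h import *
im=imaging.capture('scene')[:,:,::-1];im2=imaging.capture('wrist')[:,:,::-1]
f=lambda i:cv2.resize(i,None,fx=5,fy=5,interpolation=cv2.INTER_CUBIC)
cv2.imwrite('pics/place2.png',np.hstack([f(im[225:325,165:245]),im2[:400:,80:480][:500,:400] if 0 else cv2.copyMakeBorder(im2[0:420,120:520],0,80,0,0,0)]));print(env.get_obs()['tcp_pos'])
E
```

```text
time: 16.42
tcp_pos: [0.5206, -0.2102, 0.2247]
tool_rot: [3.141, -0.001, 3.14]
contact_force: [-0.4, -0.3, -0.3]
grip_width: 0.325
finger_force: 24.8
[ 0.52099734 -0.21052086  0.22591957]
```

View pics/place2.png

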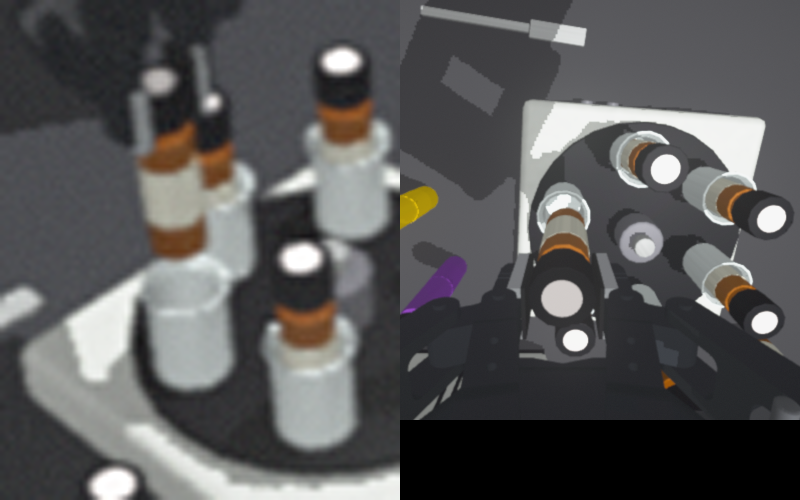

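The vial base is at about (178,240) over the rim (187,287), so it is within about 1.5 mm. A small nudge, then lower.

```bash
python3 -m crank '[[[-0.05,0.03,0.4],[0,0,0],0.9],[[0,0,0.6],[0,0,0],0.9],[[0,0,0.6],[0,0,0],0.9],[[0,0,0.5],[0,0,0],0.9]]'
python3 -m crank '[[[0,0,0.5],[0,0,0],0.9],[[0,0,0.4],[0,0,0],0.9],[[0,0,0.3],[0,0,0],0.9],[[0,0,0.15],[0,0,0],0.9],[[0,0,0],[0,0,0],0.9]]'
```

```text
time: 17.02
tcp_pos: [0.5217, -0.2097, 0.1825]
tool_rot: [3.141, -0.001, 3.14]
contact_force: [0.2, -0.3, -1.7]
grip_width: 0.327
finger_force: 24.8
time: 17.65
tcp_pos: [0.5219, -0.2098, 0.1566]
tool_rot: [-3.142, -0.0, 3.14]
contact_force: [0.2, -1.1, -0.7]
grip_width: 0.328
finger_force: 24.8
```

```bash
python3 -m crank '[[[0,0,0.1],[0,0,0],0.9],[[0,0,0],[0,0,0],0.6],[[0,0,0],[0,0,0],0.4],[[0,0,-0.2],[0,0,0],0.4]]'
python3 -m crank '[[[0,0,-1],[0,0,0],0.4],[[0,0,-1],[0,0,0],0.4],[[0,0,-1],[0,0,0],0.4],[[0,0,-1],[0,0,0],0.4],[[0,0,-0.8],[0,0,0],0.4]]'
python3 -m crank '[[[-0.9,0.6,0],[0,0,0],0.4],[[-1,0.7,0],[0,0,0],0.4],[[-1,0.8,0],[0,0,0],0.4],[[-1,0.8,0],[0,0,0],0.4],[[-1,0.7,0],[0,0,0],0.4]]'
python3 -m crank '[[[-0.3,0.2,0],[0,0,1],0.4],[[0,0,0],[0,0,0.96],0.4],[[0,0,0],[0,0,0],0.4]]'
python3 - <<'E'
from h import *
np.set_printoptions(precision=4,suppress=True)
im=imaging.capture('scene')[:,:,::-1];im2=imaging.capture('top')[:,:,::-1]
cv2.imwrite('pics/s3.png',im);cv2.imwrite('pics/t3.png',im2)
print(env.get_obs()['tcp_pos'])
C={n:cam(n) for n in('scene','top')}
for P in [(.508,-.082,.162),(.5214,-.2106,.162)]:
  for n in ['scene','top']:
    S=(im if n=='scene' else im2).mean(2)
    u,v=proj(n,P,C[n]);ys,xs=np.mgrid[0:420,0:560]
    for _ in range(4):
        w=np.clip(S-140,0,None)*(np.hypot(xs-u,ys-v)<4.);u,v=(w*xs).sum()/w.sum(),(w*ys).sum()/w.sum()
    print(n,onz(n,u,v,P[2],C[n]))
# lens: white ring in each view
for n,(x0,y0,x1,y1) in {'scene':(295,115,335,160),'top':(158,225,190,262)}.items():
    S=(im if n=='scene' else im2)[y0:y1,x0:x1]
    hsv=cv2.cvtColor(np.ascontiguousarray(S),cv2.COLOR_BGR2HSV)
    m=((hsv[:,:,2]>(150 if n=='top' else 165))&(hsv[:,:,1]<25)).astype(np.uint8)
    N,lab,st,ce=cv2.connectedComponentsWithStats(m)
    k=1+np.argmax(st[1:,4]);c=max(cv2.findContours((lab==k).astype(np.uint8),0,1)[0],key=len)
    e=cv2.fitEllipse(cv2.convexHull(c));print(n,st[k],'ell',np.add(e[0],(x0,y0)),e[1],e[2])
E
```

```text
time: 18.15
tcp_pos: [0.5218, -0.2098, 0.1587]
tool_rot: [3.141, -0.0, 3.14]
contact_force: [0.1, 0.3, -0.1]
grip_width: 0.598
finger_force: 0.0
time: 18.77
tcp_pos: [0.5219, -0.2099, 0.2558]
tool_rot: [-3.141, 0.001, 3.14]
contact_force: [0.5, -0.0, -0.2]
grip_width: 0.599
finger_force: 0.0
time: 19.4
tcp_pos: [0.6206, -0.1373, 0.2548]
tool_rot: [3.142, -0.0, 3.14]
contact_force: [0.5, -0.8, 0.5]
grip_width: 0.601
finger_force: 0.0
time: 19.77
tcp_pos: [0.626, -0.1339, 0.2546]
tool_rot: [3.142, -0.0, 2.984]
contact_force: [-0.2, 0.6, 0.2]
grip_width: 0.601
finger_force: 0.0
[ 0.6259 -0.1341  0.2547]
scene [ 0.5076 -0.0816  0.162 ]
top [ 0.5076 -0.0809  0.162 ]
scene [ 0.5217 -0.208   0.162 ]
top [ 0.522  -0.2092  0.162 ]
scene [ 12  13  18  18 124] ell [315.4977 137.1892] (12.692915916442871, 21.565155029296875) 140.43817138671875
top [  0   8  11  17 156] ell [161.7531 240.8484] (15.414669036865234, 16.936574935913086) 166.69349670410156
```

```bash
python3 -m crank '[[[0,0,0.7],[0,0,0],0.4],[[0,0,1],[0,0,0],0.4],[[0,0,0.9],[0,0,0],0.4],[[0,0,0.38],[0,0,0],0.4],[[0,0,0],[0,0,0],0.4]]'
python3 -m crank '[[[0,0,0],[0,0,0],0.6],[[0,0,0],[0,0,0],0.8],[[0,0,0],[0,0,0],0.9],[[0,0,0],[0,0,0],0.9]]' 60
python3 -m crank '[[[0,0,-0.3],[0,0,0],0.9],[[0,0,-0.7],[0,0,0],0.9],[[0,0,-1],[0,0,0],0.9],[[0,0,-1],[0,0,0],0.9],[[0,0,-1],[0,0,0],0.9]]'
python3 -m crank '[[[0,0,-1],[0,0,0],0.9],[[0,0,-1],[0,0,0],0.9],[[0,0,-0.5],[0,0,0],0.9]]'
python3 - <<'E'
from h import *
im=imaging.capture('wrist')[:,:,::-1]
print(imaging.camera_params('wrist'))
f=lambda i:cv2.resize(i,None,fx=9,fy=9,interpolation=cv2.INTER_CUBIC)
s=cv2.imread('pics/s3.png')[115:165,292:337];t=cv2.imread('pics/t3.png')[217:267,150:190]
cv2.imwrite('pics/v.png',np.hstack([f(s),f(t)]))
E
```

```text
time: 20.5
tcp_pos: [0.6258, -0.134, 0.1945]
tool_rot: [3.141, -0.001, 2.983]
contact_force: [-0.2, -0.9, 0.6]
grip_width: 0.598
finger_force: 0.0
time: 21.0
tcp_pos: [0.6263, -0.1341, 0.196]
tool_rot: [-3.141, 0.002, 2.983]
contact_force: [-1.0, 1.1, 5.8]
grip_width: 0.323
finger_force: 58.9
time: 21.62
tcp_pos: [0.6259, -0.134, 0.2764]
tool_rot: [-3.141, 0.0, 2.983]
contact_force: [-0.5, -0.3, -0.7]
grip_width: 0.321
finger_force: 59.0
time: 22.0
tcp_pos: [0.6261, -0.134, 0.3267]
tool_rot: [-3.141, 0.002, 2.983]
contact_force: [0.8, 0.4, -1.3]
grip_width: 0.317
finger_force: 59.0
{'fx': 315.45974306286274, 'fy': 315.45974306286274, 'cx': 282.1191521117622, 'cy': 213.87394493466914, 'origin': array([ 0.55715647, -0.1215521 ,  0.45083056]), 'orientation': array([2.86322818e+00, 1.17034927e-03, 1.41251768e+00])}
```

View pics/v.png

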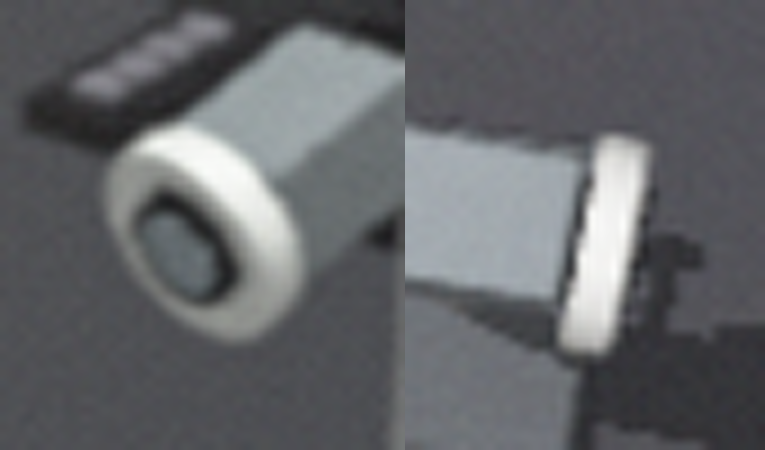

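```bash
cat > lens.py <<'E'
from h import *
from scipy.optimize import least_squares
np.set_printoptions(precision=4,suppress=True)
C={n:cam(n) for n in('scene','top')}
sc=lambda p:(292+(p[0]+.5)/9-.5,115+(p[1]+.5)/9-.5)
tp=lambda p:(150+(p[0]-405+.5)/9-.5,217+(p[1]+.5)/9-.5)
edge=np.array([sc(p) for p in [(108,180),(107,205),(120,240),(145,275),(180,310),(210,333),(235,343)]])
g=sc((182,256));ends=[tp((652,147)),tp((612,348))]
post=onz('top',123.2,232.6,.353,C['top'])
th=np.linspace(0,2*np.pi,181)
def fr(yaw,t):
    s=np.array([np.cos(yaw)*np.cos(t),np.sin(yaw)*np.cos(t),-np.sin(t)])
    y=np.cross([0,0,1],-s);y/=np.linalg.norm(y);z=np.cross(-s,y);return s,y,z
def res(p,wz=1):
    L=p[:3];s,y,z=fr(p[3],p[4])
    r=list(proj('scene',L,C['scene'])-g)
    e=[proj('top',L+k*.037*y,C['top']) for k in(1,-1)]
    if e[0][1]>e[1][1]:e=e[::-1]
    r+=list(np.ravel(np.array(e)-ends)*.7)
    c=np.array([proj('scene',L+.037*(np.cos(a)*y+np.sin(a)*z),C['scene']) for a in th])
    r+=list(.4*np.min(np.linalg.norm(edge[:,None]-c,axis=2),1))
    r.append(wz*(L[2]-.27+.105*np.sin(p[4]))/.003)
    d=p[3]-np.arctan2(*(L-post)[1::-1]);r.append(d/.05)
    return r
for w in (1,.1):
    f=least_squares(lambda p:res(p,w),[.452,.326,.245,-1.72,.25]);print(f.x,np.degrees(f.x[3:]),np.round(f.fun,2))
f=least_squares(res,[.452,.326,.245,-1.72,.25]).x
if __name__=='__main__':
    L=f[:3];s,y,z=fr(f[3],f[4]);mid=L+.12*s;tcp=mid+.072*z
    print('s',s,'y',y,'z',z,'mid',mid,'tcp',tcp)
    print(env.get_obs()['tcp_pos'],R.from_euler('xyz',env.get_obs()['tool_rot']).as_matrix())
E
python3 lens.py
```

```text
[ 0.4523  0.3272  0.2421 -1.7126  0.2731] [-98.1259  15.6492] [ 0.49 -0.34  0.05 -0.37 -0.11  0.63  0.07  0.11  0.24  0.43  0.51  0.37
  0.21  0.15 -0.15]
[ 0.4523  0.327   0.2414 -1.711   0.3814] [-98.0328  21.8527] [ 0.45 -0.1   0.13 -0.35 -0.    0.65  0.17  0.2   0.18  0.2   0.16  0.03
  0.05  0.35 -0.13]
s [-0.1361 -0.9533 -0.2697] y [-0.99    0.1413  0.    ] z [-0.0381 -0.267   0.9629] mid [0.436  0.2128 0.2098] tcp [0.4332 0.1936 0.2791]
[ 0.6262 -0.1341  0.3274] [[-0.9874  0.1579  0.0026]
 [ 0.1579  0.9875 -0.0011]
 [-0.0028 -0.0007 -1.    ]]
```

```bash
python3 -m crank '[[[0.3,0.4,0],[0,0,0],0.9],[[0.6,0.7,0],[0,0,0],0.9],[[0.8,1,0],[0,0,0],0.9],[[0.8,1,0],[0,0,0],0.9],[[0.8,1,0],[0,0,0],0.9]]'
python3 -m crank '[[[0.8,1,0],[0,0,0],0.9],[[0.8,1,0],[0,0,0],0.9],[[0.8,1,0],[0,0,0],0.9],[[0.8,1,0],[0,0,0],0.9],[[0.8,1,0],[0,0,0],0.9]]'
python3 -m crank '[[[0.8,0.9,0.4],[0,0,0],0.9],[[0.8,0.9,0.4],[0,0,0],0.9],[[0.7,0.7,0.4],[0,0,0],0.9],[[0.6,0.5,0.4],[0,0,0],0.9],[[0.3,0.2,0.3],[0,0,0],0.9]]'
python3 -m crank '[[[0,0,0],[-0.6,0,0],0.9],[[0,0,0],[-0.9,0,0],0.9],[[0,0,0],[-0.9,0,0],0.9],[[0,0,0],[-0.8,0,0],0.9],[[0,0,0],[-0.3,0,0],0.9]]'
cat > mv.py <<'E'
import sys
from h import *
np.set_printoptions(precision=3,suppress=True)
o=env.get_obs();M=R.from_euler('xyz',o['tool_rot']).as_matrix()
print('pos',o['tcp_pos'],'zaxis',M[:,2],'units',M.T@(np.array(eval(sys.argv[1]))-o['tcp_pos'])/.02)
E
python3 mv.py '[.4332,.1936,.279]'
```

```text
time: 22.68
tcp_pos: [0.5727, -0.0413, 0.3241]
tool_rot: [3.141, -0.002, 2.983]
contact_force: [0.3, 0.6, -1.0]
grip_width: 0.321
finger_force: 59.1
time: 23.3
tcp_pos: [0.5094, 0.0699, 0.3242]
tool_rot: [3.142, -0.002, 2.983]
contact_force: [1.6, -0.1, -1.7]
grip_width: 0.317
finger_force: 59.1
time: 23.92
tcp_pos: [0.4568, 0.1426, 0.2864]
tool_rot: [-3.141, -0.0, 2.984]
contact_force: [-0.8, -0.6, -0.7]
grip_width: 0.315
finger_force: 59.1
time: 24.55
tcp_pos: [0.4575, 0.1415, 0.2867]
tool_rot: [2.861, -0.0, 2.982]
contact_force: [0.4, -0.0, -1.1]
grip_width: 0.318
finger_force: 59.1
pos [0.458 0.141 0.287] zaxis [ 0.044  0.273 -0.961] units [1.615 2.178 1.03 ]
```

Tilt is right at about 16°. Now the short last approach.

```bash
python3 -m crank '[[[0.4,0.5,0.2],[0,0,0],0.9],[[0.5,0.7,0.3],[0,0,0],0.9],[[0.4,0.6,0.3],[0,0,0],0.9],[[0.3,0.35,0.2],[0,0,0],0.9],[[0,0,0],[0,0,0],0.9]]'
python3 mv.py '[.4332,.1936,.279]'
python3 - <<'E'
from h import *
im=imaging.capture('scene')[:,:,::-1];im2=imaging.capture('top')[:,:,::-1]
cv2.imwrite('pics/s4.png',im)
f=lambda i:cv2.resize(i,None,fx=6,fy=6,interpolation=cv2.INTER_CUBIC)
a=f(im[110:200,230:290+45]);
from lens import L if False else f as ff
E
python3 - <<'E'
from lens import *
im=cv2.imread('pics/s4.png');a=cv2.resize(im[105:205,220:345],None,fx=6,fy=6,interpolation=cv2.INTER_CUBIC)
L=f[:3];s,y,z=fr(f[3],f[4]);mid=L+.12*s
q=lambda P:tuple(int(round(x)) for x in (proj('scene',P,C['scene'])-(220,105)+.5)*6)
cv2.circle(a,q(mid),4,(0,255,0),1);cv2.line(a,q(mid-.06*z),q(mid+.08*z),(0,255,255),1);cv2.line(a,q(L),q(mid),(0,0,255),1)
cv2.imwrite('pics/hold.png',a)
E
```

```text
time: 25.18
tcp_pos: [0.4328, 0.1941, 0.2796]
tool_rot: [2.862, -0.0, 2.984]
contact_force: [0.1, -0.2, -2.2]
grip_width: 0.313
finger_force: 59.2
pos [0.433 0.194 0.28 ] zaxis [ 0.043  0.273 -0.961] units [-0.023 -0.029  0.02 ]
[ 0.4523  0.3272  0.2421 -1.7126  0.2731] [-98.1259  15.6492] [ 0.49 -0.34  0.05 -0.37 -0.11  0.63  0.07  0.11  0.24  0.43  0.51  0.37
  0.21  0.15 -0.15]
[ 0.4523  0.327   0.2414 -1.711   0.3814] [-98.0328  21.8527] [ 0.45 -0.1   0.13 -0.35 -0.    0.65  0.17  0.2   0.18  0.2   0.16  0.03
  0.05  0.35 -0.13]  File "<stdin>", line 6
    from lens import L if False else f as ff
                       ^^
SyntaxError: invalid syntax
[ WARN:0@2.385] global loadsave.cpp:275 findDecoder imread_('pics/s4.png'): can't open/read file: check file path/integrity
Traceback (most recent call last):
TypeError: 'NoneType' object is not subscriptable
```

Run:
```python
from lens import *
im=imaging.capture('scene')[:,:,::-1];a=cv2.resize(im[105:205,220:345],None,fx=6,fy=6,interpolation=cv2.INTER_CUBIC)
L=f[:3];s,y,z=fr(f[3],f[4]);mid=L+.12*s
q=lambda P:tuple(int(round(x)) for x in (proj('scene',P,C['scene'])-(220,105)+.5)*6)
cv2.circle(a,q(mid),4,(0,255,0),1);cv2.line(a,q(mid-.06*z),q(mid+.08*z),(0,255,255),1);cv2.line(a,q(L),q(mid),(0,0,255),1)
cv2.imwrite('pics/hold.png',a)
```

```text
[ 0.4523  0.3272  0.2421 -1.7126  0.2731] [-98.1259  15.6492] [ 0.49 -0.34  0.05 -0.37 -0.11  0.63  0.07  0.11  0.24  0.43  0.51  0.37
  0.21  0.15 -0.15]
[ 0.4523  0.327   0.2414 -1.711   0.3814] [-98.0328  21.8527] [ 0.45 -0.1   0.13 -0.35 -0.    0.65  0.17  0.2   0.18  0.2   0.16  0.03
  0.05  0.35 -0.13]
```

View pics/hold.png

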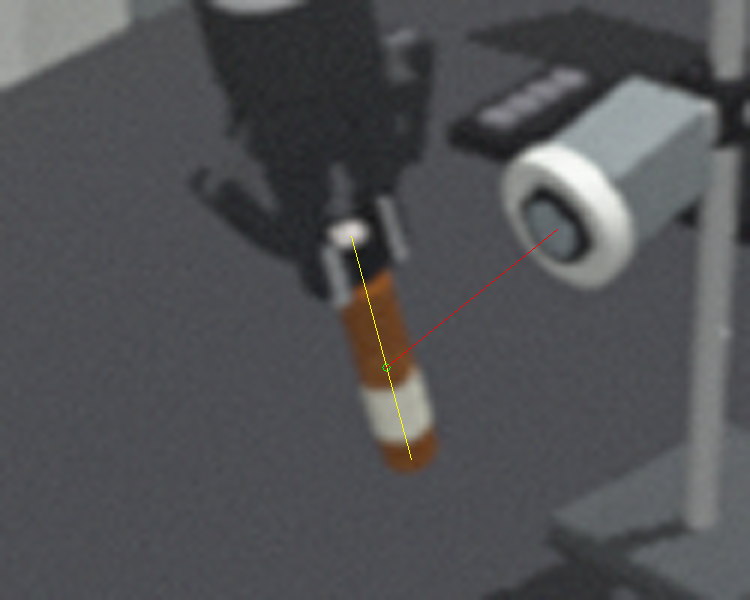

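The vial lies on the predicted axis (yellow). The sight line (red), from the lens at about (557,230), meets the glass at (387,367), parallel to the camera box's edges, so I'm handing it in.

```bash
python3 -m crank '[[[0,0,0],[0,0,0],0.9],[[0,0,0],[0,0,0],0.9],[[0,0,0],[0,0,0],0.9]]'
python3 -c "
from rig import env
print(env.close_job())"
```

```text
time: 25.6
tcp_pos: [0.4334, 0.1932, 0.2796]
tool_rot: [2.862, 0.0, 2.983]
contact_force: [-0.2, -0.0, -1.4]
grip_width: 0.32
finger_force: 59.2
the job is handed in; nothing more can be done
None
```

Both new vials are in the two empty cups, and the tall vial is held by its cap about 12 cm in front of the lens, leaned back about 16°; I handed the job in at 25.6 s, but no verdict came back.

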